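# Shut and latch the filter lid of a sanding table

### The arm

A 6-joint arm with a two-finger parallel gripper is mounted at the origin on the work surface. World frame = base frame: x ahead of the robot, y to its left, z up, the work surface at z = 0. Lengths are in m, angles in rad, forces in N, time in s.
With the tool pointing down it reaches from about 0.325 to 0.875 m from the base axis. Payload 4.4 kg.
Tool frame: the origin (TCP) lies at the very end of the fingers, on their centre line; the grasp point (between the pads) lies 19 mm behind it; z points along the fingers, y is the line along which they close (so a half turn about z gives the same grasp; the last joint's range is limited). The gripper opens to 85 mm and grips with 20 to 120 N. Pads are 22 mm wide; open, the fingers measure 114 mm over their backs; the gripper's body (76 mm by 85 mm) begins 54 mm behind the grasp point. The pads swing forward as they close: fully open they stand 13 mm farther back than shut.
Start: joints at [1.177, 0.207, 1.542, -0, 1.393, -0.15], TCP at [0.138, 0.558, 0.231] pointing down, gripper open.
Joint ranges: [-2.73, 2.73], [-0.86, 2.22], [0.23, 2.46], [-1.11, 4.25], [0.08, 2.63], [-2.82, 2.82]. Speed limits (rad/s): [2.79, 2.79, 3.14, 3.14, 3.14, 3.14].

### API

Orientations are given as [roll, pitch, yaw] about the fixed x, y, z axes, in that order (R = Rz(yaw) Ry(pitch) Rx(roll)).
In Python, from plant import env, vision gives the robot as it stands.
- The arm moves only by the shell command python3 -m crank 'ROWS'. ROWS is JSON, a list of rows, each a list of 3 entries, a list of its own where there are three numbers: the gripper command: -1 is shut, 1 is fully open, values between are in proportion, then the shift along the tool's x, y, z in cm, then the turn about the tool's z in rad. A call has 1 to 10 rows; each row is the pose to reach, as a shift and turn from the pose commanded when the call began, along the tool's axes at that moment; what a row does not reach only later rows make up. A row lasts 1/12 s, in which the tool goes at most 41.7 mm and 7.16 degrees, less where a joint would pass 70% of its speed; a pose out of reach is approached as far as the arm can. A call with a gripper value outside its range is refused whole. The fingers move at their own pace and stop on an object; the grip force is fixed at half the most. Time passes only in rows, so rows that repeat a pose let the fingers close. It gives the time, the measured TCP pose, the force, the opening and the grip force at its end, in the units of the state.
- env.get_state(): the state, without advancing time (a new reading comes with each control period).
- vision.get_image(name): name is "scene" or "top" or "wrist"; returns (picture, depth): 420x560x3 uint8, blue, green, red; 420x560 float32, m along the optical axis (not along the pixel's ray), 0 where there is no reading.
- vision.camera_params(name): a dict with "camera_matrix" (3x3 intrinsics, pixels), "R" (3x3) and "t" (3): a world point X has camera coordinates R X + t; the wrist camera has in their place "hand_eye" (4x4, takes a point from camera to tool coordinates, whose origin is the TCP and whose axes are the flange's). Camera axes: x right, y down, z forward; pixel columns grow to the right and rows downward; lengths in m; the calibration is good to about 2 mm. The wrist camera is an equidistant fisheye: a pixel r from the principal point sees the ray r / f radians off the axis. A picture is of the moment at which its call begins: read the wrist's pose just before it. camera_params takes no time and is no camera call.
- env.hand_in(): hands the job in; it is judged then, once.
Trained networks look in the newest picture that a camera, given by its name, has taken for a name from the list of things; names that differ only in an ending like _2 or _b are one class to them, and where a whole thing is asked for, a point or a joint stands for the part that bears it (a point fixed in the world has none). Each returns a list of dicts, best first, with "score" (0 to 1); they miss things now and then, are a little off and sometimes report something else, mostly with a low value. They report only what shows in the picture. A call takes as long as a camera call.
- vision.find_in(label, camera): "bbox" ([centre column, centre row, width, height] in pixels, round what is visible of it).
- vision.cut_out(label, camera): "mask" (420x560 bool, what is visible of it) and "bbox" ([centre column, centre row, width, height] in pixels, round what is visible of it).
- vision.tip_of(label, camera): "xy" ([column, row] in pixels: a listed point, or the origin of a listed thing).
The state is a dict: "t": time; "joint_pos": joint angles; "joint_vel": joint speeds; "effort": joint torques, N m; "ee_pos": TCP position; "ee_rot": TCP orientation; "ft_force": force on the tool from outside, world axes, zero at the start; "torque": the same for the moment, N m; "opening": finger opening in m; "grip_force": force on a finger pad.
Only numpy, scipy, OpenCV 4.12 (cv2) and the standard library are available. Lean on these libraries where they do the work, as an engineer would, in place of code of your own. Each camera call takes 0.05 s, during which the arm holds its last target. There are 200 camera calls.

### The job

The downdraft sanding table's filter lid is standing ajar. Push the lid down with the fingertips until it lies fully shut on its rim, then set a fingertip in the slot of each of its two cam latches and turn it clockwise a quarter turn to its stop, so that both lock the lid. Nothing needs gripping: lift nothing, do not swing the lid further open, and leave the tools and materials lying around where they are.

Things in the scene. Friction and masses are not known exactly. Their poses are not given: they have to be found in the camera images.
- machine: Bench-top downdraft sanding table, grey sheet-metal box fixed to the bench, 360 (x) x 600 (y) mm, flat top 140 mm up, front (-x) to the robot. Origin: centre of its footprint on the bench. y from -280 to 60 mm: filter bay with the aluminium lid; y above 70: perforated surface. Beyond x = 86 a fan housing rises to 201 mm, with a hose spigot up to 260 mm at y = 200 mm.
- lid (a joint): Lid's hinge angle: 0 = shut on its rim, grows as the free edge rises, starts between 0.35 and 0.7. Hinge line along the machine's y at its x = 75 mm, 140 mm up. Lid: 240 mm from hinge to free edge (robot's side), 340 wide, 12 thick, its middle at the machine's y = -110. A stiff hinge holds it where it is left; 2 to 8 N on its top near the free edge pushes it down.
- lid_edge (a point): Middle of the lid's free edge, on its top face; moves with the lid. x points along the lid to the hinge (shut: the machine's x), y along the edge to the left, z out of the top face. Here, between the latches, the lid is flat (80 mm between their rings) but for a lip 3.5 mm high along the edge; the latch axes lie 60 mm in from the edge, 90 mm either side of its middle.
- latch_left (a joint): Left (robot's left, lid's +y) cam latch of the lid: 0 = open (slot parallel to the lid's free edge), 1.571 = end stop, locked (slot at right angles to that edge); grows clockwise seen from above. Stays where it is left; turning takes 0.15 N m (7 N on the slot's wall 22 mm from the axis). Starts between 0 and 0.25. Past 0.65 its hidden tongue locks under the rim, or keeps a raised lid from shutting.
- latch_right (a joint): Right (robot's right, lid's -y) cam latch of the lid: 0 = open (slot parallel to the lid's free edge), 1.571 = end stop, locked (slot at right angles to that edge); grows clockwise seen from above. Stays where it is left; turning takes 0.15 N m (7 N on the slot's wall 22 mm from the axis). Starts between 0 and 0.25. Past 0.65 its hidden tongue locks under the rim, or keeps a raised lid from shutting.
- latch_left_top (a point): On the left latch's axis, level with its rotor's top, 3 mm above the lid's top face. Rotor: aluminium disc, 80 mm diameter, in a black ring 100 mm across (0.5 mm higher). A straight finger slot with a black floor, 36 mm wide, 80 mm long, 16 mm deep below this point, runs right across it through the axis, along this point's y axis; the point turns with the rotor; z points out of the lid.
- latch_right_top (a point): On the right latch's axis, level with its rotor's top, 3 mm above the lid's top face. Rotor: aluminium disc, 80 mm diameter, in a black ring 100 mm across (0.5 mm higher). A straight finger slot with a black floor, 36 mm wide, 80 mm long, 16 mm deep below this point, runs right across it through the axis, along this point's y axis; the point turns with the rotor; z points out of the lid.
- sander: Random-orbit sander standing on its round pad (125 mm across, 132 mm tall, dust canister out to one side) on the perforated surface; origin at the centre of its underside. To be left alone.
- cork_block: Cork sanding block, 110 x 60 x 32 mm, on the perforated surface; origin at the centre of its underside. To be left alone.
- offcut: Pine offcut, 45 x 130 x 22 mm, on the perforated surface; origin at the centre of its underside. To be left alone.
- drill: Cordless drill standing on its battery, about 230 x 75 mm, 206 mm tall, on the bench to the right; origin at the centre of its underside. To be left alone.
- screw_tray: Clear open tray of screws, 170 x 120 x 45 mm, on the bench to the right; origin at the centre of its underside. To be left alone.
- glue_bottle: White glue bottle, 68 mm across, 190 mm tall, on the bench to the right; origin at the centre of its underside. To be left alone.

How it is judged:
By the outcome, as a careful person would: the job done as asked, in the order asked, and still so for the second after the job is handed in, with the robot touching nothing.
It also fails if it takes over 64 s, if anything falls off the work surface, if the arm or the gripper's body presses on something with over 40 N, if the wrist force passes 120 N, or if a joint passes its speed limit or range.

## Working session

There is one attempt and no reset: what is moved stays moved. The work goes in short steps, Python scripts to look and compute and a shell command to move; the robot and the scene stay as the last step left them, time stands still between calls to the robot, and variables do not carry over. Pictures are saved under pics/ and viewed, at most 10 in all, crops included, and the job is handed in when it is done.

```bash
ls; mkdir -p pics
cat > h.py <<'E'
import numpy as np, cv2
from plant import env, vision
from scipy.spatial.transform import Rotation as Ro
def px2w(cam,uv,depth):
    p=vision.camera_params(cam);K=p["camera_matrix"]
    u,v=uv; z=depth
    c=np.array([(u-K[0][2])/K[0][0]*z,(v-K[1][2])/K[1][1]*z,z])
    return np.array(p["R"]).T@(c-np.array(p["t"]))
def dm(d,u,v,r=2):
    w=d[int(v)-r:int(v)+r+1,int(u)-r:int(u)+r+1];w=w[w>0];return float(np.median(w)) if w.size else 0
E
python3 - <<'E'
from h import *
np.set_printoptions(precision=4,suppress=True)
s=env.get_state();print(s)
ims=[]
for c in("scene","top"):
    im,d=vision.get_image(c);cv2.imwrite(f"pics/{c}0.png",im);np.save(f"pics/{c}0.npy",d)
    for l in("lid_edge","latch_left_top","latch_right_top","machine"):
        for r in vision.tip_of(l,c)[:2]:
            z=dm(d,*r["xy"]);print(c,l,r["score"],r["xy"],z,px2w(c,r["xy"],z))
E
```

```text
pics
{'t': 0.0, 'joint_pos': array([ 1.1775,  0.2074,  1.543 , -0.    ,  1.3935, -0.1505]), 'joint_vel': array([-0.0008, -0.0012, -0.0012, -0.0008, -0.0013, -0.0001]), 'effort': array([ -0.001 , -38.3019, -29.1602,  -0.0004,   0.0104,  -0.    ]), 'ee_pos': array([0.138 , 0.5574, 0.2301]), 'ee_rot': array([-3.1393, -0.0003,  2.8988]), 'ft_force': array([ 0.3822, -0.6644, -0.1047]), 'torque': array([ 0.012 , -0.0233,  0.0604]), 'grip_force': 0.0, 'opening': 0.08570650671723061}
scene lid_edge 0.66 [314.2, 163.8] 1.3673045635223389 [ 0.4755 -0.1036  0.2364]
scene latch_left_top 0.72 [284.5, 252.6] 1.0649155378341675 [0.6459 0.2635 0.2526]
scene latch_left_top 0.67 [309.1, 189.6] 1.316826343536377 [ 0.5125 -0.0145  0.2074]
scene latch_right_top 0.82 [286.7, 159.6] 1.4383728504180908 [ 0.5485 -0.1865  0.2025]
scene machine 0.68 [284.6, 249.5] 1.2247557640075684 [0.6223 0.1539 0.1383]
top lid_edge 0.69 [296.7, 230.0] 1.029431700706482 [ 0.4764 -0.0818  0.2422]
top latch_left_top 0.56 [258.7, 213.5] 1.0718847513198853 [0.5199 0.0196 0.2044]
```

View pics/scene0.png

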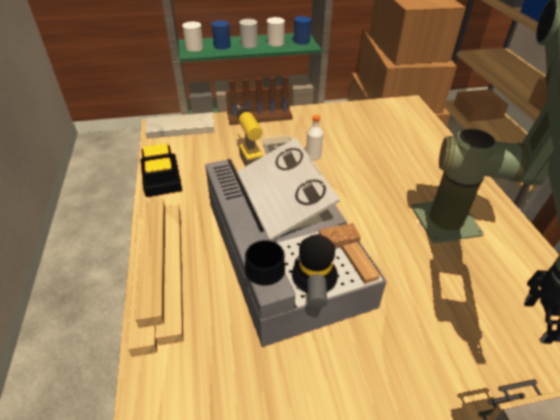

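View pics/top0.png

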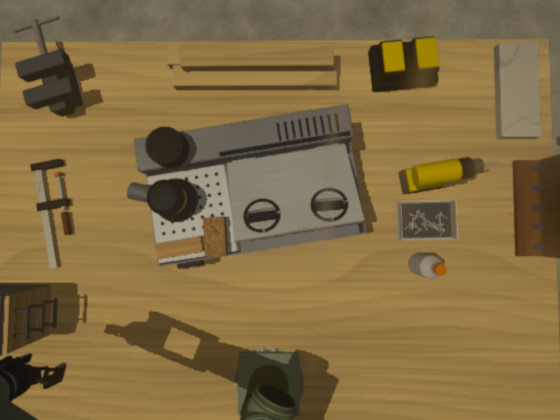

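Scene: the lid is ajar with latches (top view) at about (262,215) and (329,204). The free edge faces the robot and the machine is yawed a little. Next I fit the lid plane from depth.

```bash
cat > fit.py <<'E'
from h import *
np.set_printoptions(precision=4,suppress=True)
im,d=vision.get_image("top")
m=vision.cut_out("lid","top")
print([ (r["score"],r["bbox"]) for r in m])
M=cv2.erode(m[0]["mask"].astype(np.uint8),np.ones((3,3)))>0
v,u=np.nonzero(M&(d>0))
p=vision.camera_params("top");K=np.array(p["camera_matrix"])
z=d[v,u];C=np.stack([(u-K[0,2])/K[0,0]*z,(v-K[1,2])/K[1,1]*z,z],1)
W=(C-np.array(p["t"]))@np.array(p["R"])
k=np.ones(len(W),bool)
for _ in range(8):
    A=np.c_[W[k][:,:2],np.ones(k.sum())];co=np.linalg.lstsq(A,W[k][:,2],rcond=None)[0]
    k=abs(W[:,2]-np.c_[W[:,:2],np.ones(len(W))]@co)<0.004
n=np.array([-co[0],-co[1],1]);n/=np.linalg.norm(n)
yaw=np.arctan2(co[1],co[0])+np.pi
yaw=(yaw+np.pi)%(2*np.pi)-np.pi
print("n",n,"tilt",np.arccos(n[2]),"yaw(plane)",yaw,k.sum(),len(W))
P=W[k];rect=cv2.minAreaRect((P[:,:2]).astype(np.float32));print("rect",rect)
print("z range",np.percentile(P[:,2],[1,99]))
for q in [(262,215),(329,204)]:
    # ray-plane intersection
    r=np.array([(q[0]-K[0,2])/K[0,0],(q[1]-K[1,2])/K[1,1],1]);R=np.array(p["R"]);t=np.array(p["t"])
    o=-R.T@t;dr=R.T@r
    s=(co[2]+co[:2]@o[:2]-o[2])/(dr[2]-co[:2]@dr[:2]);print("latch",o+s*dr)
cv2.imwrite("pics/%s.png"%__import__("sys").argv[1],cv2.resize(im[120:270,120:380],None,fx=3,fy=3,interpolation=cv2.INTER_CUBIC))
E
python3 fit.py topc1
```

```text
[(0.63, [296.5, 191.9, 132.7, 98.5]), (0.18, [180.3, 245.0, 43.3, 24.0])]
n [0.3906 0.0644 0.9183] tilt 0.40698688895019536 yaw(plane) 0.1635420863918049 8275 9733
rect ((0.5875330567359924, -0.06952360272407532), (0.227614164352417, 0.33513739705085754), 9.401447296142578)
z range [0.151  0.2454]
latch [0.5153 0.0095 0.2223]
latch [ 0.5451 -0.1671  0.2221]
```

View pics/topc1.png

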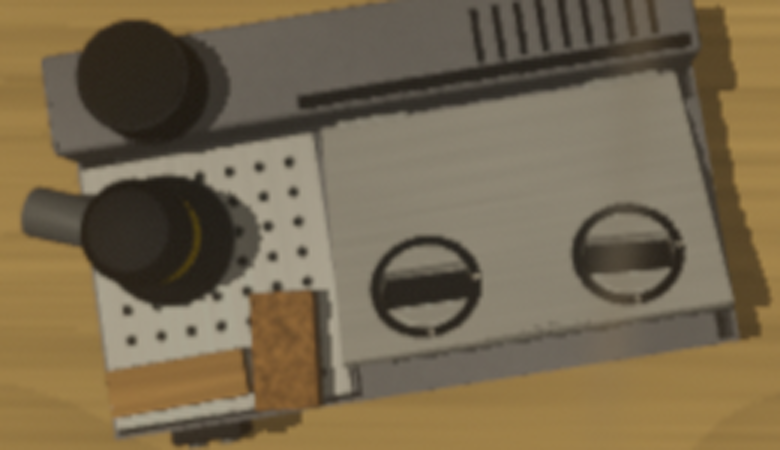

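```bash
cat > go.py <<'E'
from h import *
import sys
x,y,z,yaw=map(float,sys.argv[1:5])
s=env.get_state();r=Ro.from_euler("xyz",s["ee_rot"])
print("shift cm",np.round(r.inv().apply(np.array([x,y,z])-s["ee_pos"])*100,2),"turn",round(-((yaw-s["ee_rot"][2]+np.pi)%(2*np.pi)-np.pi),3),"t",s["t"])
E
python3 -m crank '[[-1,[0,0,-7],0],[-1,[0,0,-7],0],[-1,[-50.7,-53.5,-7],-0.407],[-1,[-50.7,-53.5,-7],-0.407],[-1,[-50.7,-53.5,-7],-0.407],[-1,[-50.7,-53.5,-7],-0.407],[-1,[-50.7,-53.5,-7],-0.407],[-1,[-50.7,-53.5,-7],-0.407],[-1,[-50.7,-53.5,-7],-0.407],[-1,[-50.7,-53.5,-7],-0.407]]'
python3 go.py 0.5011 -0.0836 0.30 3.306
```

```text
t: 1.43
ee_pos: [0.3005, 0.2713, 0.3017]
ee_rot: [3.141, 0.001, -2.977]
ft_force: [1.6, 0.2, 0.8]
opening: -0.0007
grip_force: 0.0
shift cm [-13.96 -38.3    0.17] turn 0.001 t 1.4333
```

```bash
python3 -m crank '[[-1,[-14,-38.3,0.2],0],[-1,[-14,-38.3,0.2],0],[-1,[-14,-38.3,0.2],0],[-1,[-14,-38.3,0.2],0],[-1,[-14,-38.3,0.2],0],[-1,[-14,-38.3,0.2],0],[-1,[-14,-38.3,0.2],0],[-1,[-14,-38.3,0.2],0],[-1,[-14,-38.3,0.2],0],[-1,[-14,-38.3,0.2],0]]'
python3 go.py 0.5011 -0.0836 0.235 3.306
```

```text
t: 2.27
ee_pos: [0.5018, -0.085, 0.2995]
ee_rot: [-3.141, 0.001, -2.979]
ft_force: [0.6, -0.1, 1.1]
opening: -0.0001
grip_force: 0.0
shift cm [0.05 0.16 6.45] turn -0.002 t 2.2667
```

```bash
python3 -m crank '[[-1,[0,0.1,3],0],[-1,[0,0.1,5.5],0],[-1,[0,0.1,6.5],0],[-1,[0,0.1,7.3],0],[-1,[0,0.1,8.1],0],[-1,[0,0.1,8.9],0],[-1,[0,0.1,9.7],0],[-1,[0,0.1,10.5],0],[-1,[0,0.1,11.3],0],[-1,[0,0.1,12.1],0]]'
python3 -m crank '[[-1,[0,0,0.6],0],[-1,[0,0,1.2],0],[-1,[0,0,1.7],0],[-1,[0,0,2.1],0],[-1,[0,0,2.4],0]]'
```

```text
t: 3.1
ee_pos: [0.5006, -0.0809, 0.1779]
ee_rot: [-3.141, 0.0, -2.977]
ft_force: [-1.2, -0.9, 4.3]
opening: -0.0
grip_force: 1.5
t: 3.52
ee_pos: [0.5003, -0.0808, 0.1536]
ee_rot: [3.141, -0.001, -2.977]
ft_force: [-1.2, 0.7, 2.8]
opening: 0.0001
grip_force: 1.2
```

```bash
python3 -m crank '[[-1,[0,0,0.15],0],[-1,[0,0,0.3],0],[-1,[0,0,0.3],0]]'; python3 -m crank '[[-1,[0,0,0.2],0],[-1,[0,0,0.2],0]]'
```

```text
t: 3.77
ee_pos: [0.5006, -0.0809, 0.152]
ee_rot: [3.141, -0.0, -2.977]
ft_force: [-3.7, 1.0, 5.5]
opening: -0.0003
grip_force: 2.8
t: 3.93
ee_pos: [0.5006, -0.0809, 0.152]
ee_rot: [3.142, -0.0, -2.977]
ft_force: [-8.4, 1.9, 15.7]
opening: 0.0002
grip_force: 8.0
```

Seated at z = 0.152, and the force climbs with no further motion. I'll lift off and look with the cameras.

```bash
python3 -m crank '[[-1,[0,0,-4],0],[-1,[0,0,-8],0],[-1,[0,0,-12],0],[-0.2,[-8,0,-16],0],[-0.2,[-8,0,-16],0],[-0.2,[-8,0,-16],0],[-0.2,[-8,0,-16],0]]'
python3 - <<'E'
from h import *
np.set_printoptions(precision=4,suppress=True)
s=env.get_state();p=vision.camera_params("wrist");print(p)
im,d=vision.get_image("wrist");cv2.imwrite("pics/w1.png",im);np.save("pics/w1.npy",d)
K=np.array(p["camera_matrix"]);H=np.array(p["hand_eye"]);R=Ro.from_euler("xyz",s["ee_rot"])
print(s["ee_pos"],s["ee_rot"],s["opening"])
for l in("lid_edge","latch_left_top","latch_right_top"):
  for r in vision.tip_of(l,"wrist")[:2]:
    u,v=r["xy"];a=np.array([(u-K[0,2])/K[0,0],(v-K[1,2])/K[1,1]]);th=np.linalg.norm(a)
    ray=np.r_[a/th*np.sin(th),np.cos(th)]
    o=R.apply(H[:3,3])+s["ee_pos"];q=R.apply(H[:3,:3]@ray);z=dm(d,u,v)
    print(l,r["score"],r["xy"],"plane.155",o+q*(.155-o[2])/q[2],"depth",o+q*z/ray[2])
E
```

```text
t: 4.52
ee_pos: [0.5823, -0.0677, 0.3107]
ee_rot: [-3.14, 0.004, -2.976]
ft_force: [-0.9, 0.0, -0.3]
opening: 0.0337
grip_force: 0.0
{'camera_matrix': array([[325.1923,   0.    , 279.121 ],
       [  0.    , 325.1923, 214.3484],
       [  0.    ,   0.    ,   1.    ]]), 'hand_eye': array([[ 0.0002, -0.9636, -0.2673,  0.0665],
       [ 1.    , -0.    ,  0.0006,  0.0002],
       [-0.0006, -0.2673,  0.9636, -0.144 ],
       [ 0.    ,  0.    ,  0.    ,  1.    ]])}
[ 0.5823 -0.0677  0.3107] [-3.1402  0.0042 -2.976 ] 0.0337229380573116
lid_edge 0.88 [279.7, 59.5] plane.155 [ 0.4557 -0.0881  0.155 ] depth [ 0.4561 -0.088   0.1569]
latch_left_top 0.58 [371.1, 125.4] plane.155 [0.5001 0.0058 0.155 ] depth [0.4994 0.0098 0.1408]
latch_right_top 0.8 [183.5, 124.8] plane.155 [ 0.5283 -0.1672  0.155 ] depth [ 0.5289 -0.1714  0.1407]
```

View pics/w1.png

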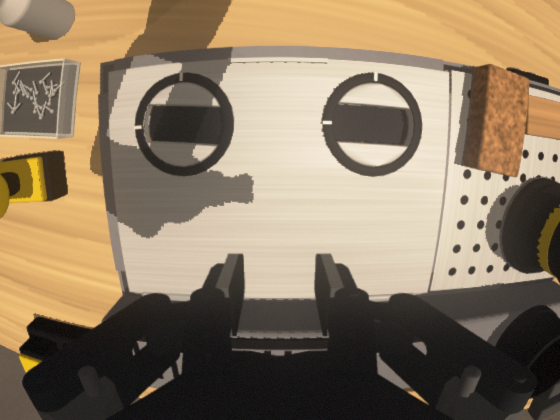

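Lid shut. Wrist view: left latch at (372,124), right at (184,124), and both slots are turned clockwise by about 0.08 rad. Left latch first.

```bash
python3 go.py 0.498 0.006 0.19 3.226
```

```text
shift cm [ 6.65  8.57 11.79] turn 0.08 t 4.7167
```

```bash
python3 -m crank '[[-0.2,[3.5,4.5,3],0.08],[-0.2,[6.65,8.5,6],0.08],[-0.2,[6.65,8.5,9],0.08],[-0.2,[6.65,8.5,11.8],0.08],[-0.2,[6.65,8.5,11.8],0.08],[-0.2,[6.65,8.5,11.8],0.08]]'
python3 go.py 0.498 0.006 0.142 3.226
python3 - <<'E'
from h import *
im,d=vision.get_image("wrist");cv2.imwrite("pics/w2.png",im)
E
```

```text
t: 5.22
ee_pos: [0.496, 0.0057, 0.188]
ee_rot: [3.14, -0.008, -3.057]
ft_force: [0.7, -0.6, 0.9]
opening: 0.0344
grip_force: 0.0
shift cm [-0.24  0.01  4.59] turn 0.0 t 5.2167
```

View pics/w2.png

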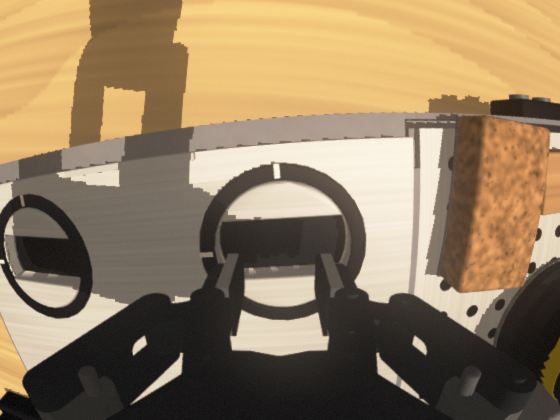

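The ring centre is at (283,241) and the TCP axis projects to about (280,243), so the tool is centred. Going down into the slot.

```bash
python3 -m crank '[[-0.2,[0,0,2],0],[-0.2,[0,0,3],0],[-0.2,[0,0,3.8],0],[-0.2,[0,0,4.4],0],[-0.2,[0,0,4.4],0]]'
```

```text
t: 5.68
ee_pos: [0.5002, 0.0047, 0.1469]
ee_rot: [3.141, -0.001, -3.058]
ft_force: [-0.4, -0.3, -0.2]
opening: 0.0343
grip_force: 0.0
```

```bash
python3 -m crank '[[-0.2,[0,0,0.4],0],[-0.2,[0,0,0.4],0.1],[-0.2,[0,0,0.4],0.2],[-0.2,[0,0,0.4],0.3],[-0.2,[0,0,0.4],0.4],[-0.2,[0,0,0.4],0.5],[-0.2,[0,0,0.4],0.6],[-0.2,[0,0,0.4],0.7]]'
python3 - <<'E'
from h import *
print(env.get_state()["torque"])
im,d=vision.get_image("wrist");cv2.imwrite("pics/w3.png",im)
E
```

```text
t: 6.35
ee_pos: [0.4973, 0.0065, 0.1432]
ee_rot: [-3.14, -0.007, 2.522]
ft_force: [-7.0, 3.6, 4.4]
opening: 0.0343
grip_force: 4.4
[0.58717418 1.15919291 0.20377682]
```

View pics/w3.png

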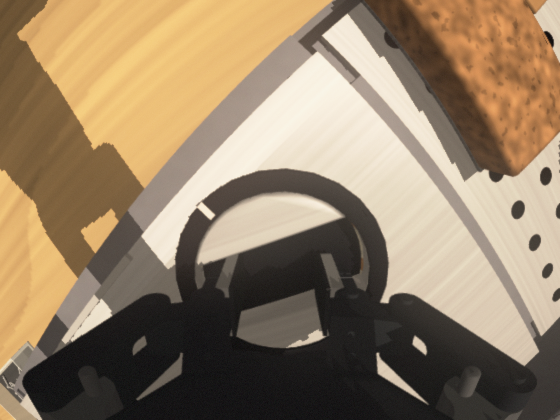

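The rotor is turning, with the slot lagging by about 0.3 rad. Carry on to the stop.

```bash
python3 -m crank '[[-0.2,[0,0,0],0.1],[-0.2,[0,0,0],0.2],[-0.2,[0,0,0],0.3],[-0.2,[0,0,0],0.4],[-0.2,[0,0,0],0.5],[-0.2,[0,0,0],0.6],[-0.2,[0,0,0],0.7],[-0.2,[0,0,0],0.8]]'; for i in 1 2; do python3 -c "
from h import *
print(env.get_state()['torque'])"; [ $i = 1 ] && python3 -m crank '[[-0.2,[0,0,0],0.08],[-0.2,[0,0,0],0.16]]'; done
```

```text
t: 7.07
ee_pos: [0.4967, 0.0072, 0.1432]
ee_rot: [-3.134, -0.005, 1.722]
ft_force: [-8.8, 5.7, 5.8]
opening: 0.0345
grip_force: 6.4
[0.88595241 1.40638073 0.21500807]
t: 7.23
ee_pos: [0.4967, 0.0073, 0.1432]
ee_rot: [-3.133, -0.004, 1.563]
ft_force: [-8.8, 5.8, 6.8]
opening: 0.0342
grip_force: 6.6
[0.94164218 1.37624812 0.15511997]
```

```bash
T="from h import *;print(env.get_state()['torque'])"; python3 -m crank '[[-0.2,[0,0,0],0.07],[-0.2,[0,0,0],0.13]]'; python3 -c "$T"; python3 -m crank '[[-0.2,[0,0,0],0.06],[-0.2,[0,0,0],0.06]]'; python3 -c "$T"
```

```text
t: 7.4
ee_pos: [0.4967, 0.0075, 0.1432]
ee_rot: [-3.133, -0.003, 1.433]
ft_force: [-9.0, 5.8, 6.9]
opening: 0.0341
grip_force: 6.5
[0.99155861 1.42417033 0.18103199]
t: 7.57
ee_pos: [0.4967, 0.0075, 0.1432]
ee_rot: [-3.133, -0.003, 1.375]
ft_force: [-9.0, 5.8, 5.3]
opening: 0.0339
grip_force: 6.0
[0.94605634 1.40934101 0.07044951]
```

```bash
python3 -c "
from h import *
im,d=vision.get_image('wrist');cv2.imwrite('pics/w4.png',im)"
```

```text
(no output)
```

View pics/w4.png

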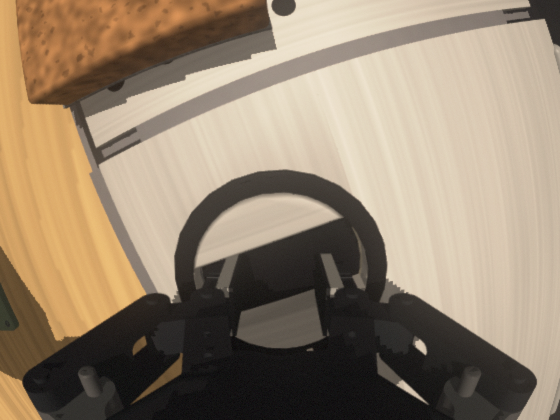

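```bash
T="from h import *;print(env.get_state()['torque'])"; python3 -m crank '[[-0.2,[0,0,0],0.06],[-0.2,[0,0,0],0.06]]'; python3 -c "$T"; python3 -m crank '[[-0.2,[0,0,0],0.06],[-0.2,[0,0,0],0.06]]'; python3 -c "$T"
```

```text
t: 7.78
ee_pos: [0.4972, 0.0077, 0.1432]
ee_rot: [-3.134, -0.003, 1.318]
ft_force: [-7.3, 6.3, 4.2]
opening: 0.0342
grip_force: 22.7
[1.11749722 1.22462235 0.98469566]
t: 7.95
ee_pos: [0.4972, 0.0077, 0.1433]
ee_rot: [-3.134, -0.001, 1.263]
ft_force: [-7.2, 7.0, 4.7]
opening: 0.0343
grip_force: 44.8
[1.23408826 1.15731097 2.4571495 ]
```

Left latch at its stop: the torque jumped to 2.5 N m. Back off inside the play, lift, then go to the right latch.

```bash
python3 -m crank '[[-0.2,[0,0,0],-0.12],[-0.2,[0,0,0],-0.24],[-0.2,[0,0,0],-0.32],[-0.2,[0,0,0],-0.32],[-0.2,[0,0,-2],-0.32],[-0.2,[0,0,-5],-0.32],[-0.2,[0,0,-5],-0.32]]'; python3 go.py 0.526 -0.1695 0.19 3.226
```

```text
t: 8.53
ee_pos: [0.5043, 0.0044, 0.1994]
ee_rot: [3.13, 0.002, 1.573]
ft_force: [1.3, -0.6, 0.4]
opening: 0.0343
grip_force: 0.0
shift cm [-17.39   2.11   1.  ] turn -1.653 t 8.5333
```

```bash
python3 -m crank '[[-0.2,[-4,0.5,-1],-0.12],[-0.2,[-8,1,-1],-0.24],[-0.2,[-12,1.5,-1],-0.36],[-0.2,[-17,2.1,-1],-0.48],[-0.2,[-17.4,2.1,-1],-1.65],[-0.2,[-17.4,2.1,-1],-1.65],[-0.2,[-17.4,2.1,-1],-1.65],[-0.2,[-17.4,2.1,-1],-1.65],[-0.2,[-17.4,2.1,0],-1.65],[-0.2,[-17.4,2.1,0],-1.65]]'; python3 go.py 0.526 -0.1695 0.19 3.226
```

```text
t: 9.37
ee_pos: [0.5214, -0.1689, 0.1922]
ee_rot: [3.141, -0.001, 2.789]
ft_force: [-0.6, 0.2, -1.1]
opening: 0.034
grip_force: 0.0
shift cm [-0.45  0.1   0.22] turn -0.437 t 9.3667
```

```bash
python3 -m crank '[[-0.2,[-0.4,0.1,0.2],-0.44],[-0.2,[-0.4,0.1,0.2],-0.44],[-0.2,[-0.4,0.1,0.2],-0.44],[-0.2,[-0.4,0.1,0.2],-0.44],[-0.2,[-0.4,0.1,0.2],-0.44],[-0.2,[-0.4,0.1,0.2],-0.44]]'
python3 -c "
from h import *
print(env.get_state()['ee_pos'])
im,d=vision.get_image('wrist');cv2.imwrite('pics/w5.png',im)"
```

```text
t: 9.87
ee_pos: [0.5263, -0.1695, 0.1916]
ee_rot: [-3.141, 0.001, -3.061]
ft_force: [-0.0, -0.1, -0.5]
opening: 0.0343
grip_force: 0.0
[ 0.52630437 -0.16945887  0.19157315]
```

View pics/w5.png

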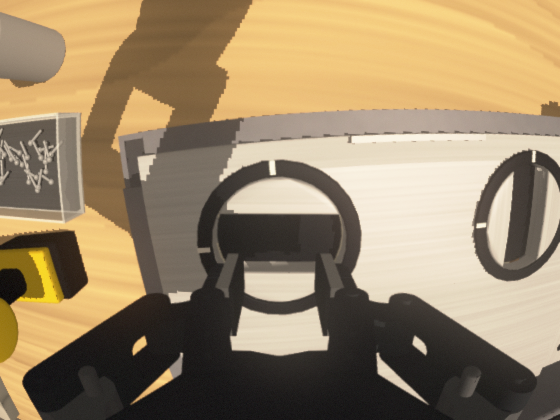

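The left slot now stands at right angles to the edge, at about (518,215). The right ring is centred at (279,237), so I shift about +2 mm in tool x and go down into its slot.

```bash
python3 -m crank '[[-0.2,[0.2,0,2],0],[-0.2,[0.2,0,3.2],0],[-0.2,[0.2,0,4.2],0],[-0.2,[0.2,0,4.8],0],[-0.2,[0.2,0,4.8],0],[-0.2,[0.2,0,4.8],0]]'; python3 -m crank '[[-0.2,[0,0,0],0.1],[-0.2,[0,0,0],0.2],[-0.2,[0,0,0],0.3],[-0.2,[0,0,0],0.4],[-0.2,[0,0,0],0.5],[-0.2,[0,0,0],0.6],[-0.2,[0,0,0],0.7]]';python3 -c "from h import *;print(env.get_state()['torque'])"
```

```text
t: 10.42
ee_pos: [0.5239, -0.1693, 0.143]
ee_rot: [3.141, -0.001, -3.058]
ft_force: [-0.1, -0.4, 0.2]
opening: 0.0342
grip_force: 0.0
t: 11.0
ee_pos: [0.5262, -0.1706, 0.1449]
ee_rot: [3.141, 0.006, 2.521]
ft_force: [3.3, -1.1, -1.3]
opening: 0.0342
grip_force: 3.1
[-0.29218223 -0.48063667  0.21610768]
```

```bash
T="from h import *;print(env.get_state()['torque'])"; python3 -m crank '[[-0.2,[0,0,0],0.1],[-0.2,[0,0,0],0.2],[-0.2,[0,0,0],0.3],[-0.2,[0,0,0],0.4],[-0.2,[0,0,0],0.5],[-0.2,[0,0,0],0.6],[-0.2,[0,0,0],0.7],[-0.2,[0,0,0],0.8],[-0.2,[0,0,0],0.9],[-0.2,[0,0,0],1.0]]'; python3 -c "$T"; python3 -m crank '[[-0.2,[0,0,0],0.07],[-0.2,[0,0,0],0.14]]';python3 -c "$T"
```

```text
t: 11.83
ee_pos: [0.5256, -0.1701, 0.1449]
ee_rot: [3.138, 0.002, 1.521]
ft_force: [1.8, 0.2, -0.8]
opening: 0.0345
grip_force: 3.2
[ 0.00095123 -0.16594457  0.16106213]
t: 12.0
ee_pos: [0.5255, -0.1699, 0.1448]
ee_rot: [3.138, 0.001, 1.383]
ft_force: [0.0, 0.5, -0.6]
opening: 0.0341
grip_force: 3.1
[ 0.02641728 -0.22370958  0.15391823]
```

```bash
T="from h import *;print(env.get_state()['torque'])"; python3 -m crank '[[-0.2,[0,0,0],0.06],[-0.2,[0,0,0],0.06]]'; python3 -c "$T"; python3 -m crank '[[-0.2,[0,0,0],0.06],[-0.2,[0,0,0],0.06]]'; python3 -c "$T"
```

```text
t: 12.17
ee_pos: [0.5252, -0.17, 0.1449]
ee_rot: [3.139, 0.001, 1.327]
ft_force: [0.4, -0.1, 1.6]
opening: 0.0338
grip_force: 15.5
[ 0.00432674 -0.12254448  0.84728444]
t: 12.33
ee_pos: [0.5263, -0.1697, 0.1452]
ee_rot: [3.136, 0.0, 1.269]
ft_force: [5.0, 0.2, 2.2]
opening: 0.0335
grip_force: 38.4
[ 0.28790548 -0.50607787  1.24740602]
```

At the stop. Back off, lift clear and check.

```bash
python3 -m crank '[[-0.2,[0,0,0],-0.12],[-0.2,[0,0,0],-0.24],[-0.2,[0,0,0],-0.32],[-0.2,[0,0,0],-0.32],[-0.2,[0,0,-2],-0.32],[-0.2,[0,0,-5],-0.32],[-0.2,[0,0,-9],-0.32],[-0.2,[0,-6,-13],-0.32],[-0.2,[0,-12,-17],-0.32],[-0.2,[0,-12,-17],-0.32]]'; python3 go.py 0.58 -0.08 0.31 3.306
```

```text
t: 13.17
ee_pos: [0.4237, -0.1379, 0.3039]
ee_rot: [-3.142, -0.0, 1.584]
ft_force: [-0.0, -0.9, 0.5]
opening: 0.0343
grip_force: 0.0
shift cm [ 5.59 15.7  -0.61] turn -1.722 t 13.1667
```

```bash
R='[-0.2,[5.6,15.7,-0.6],-1.72]'; python3 -m crank '[[-0.2,[5.6,15.7,-0.6],-1.72],[-0.2,[5.6,15.7,-0.6],-1.72],[-0.2,[5.6,15.7,-0.6],-1.72],[-0.2,[5.6,15.7,-0.6],-1.72],[-0.2,[5.6,15.7,-0.6],-1.72],[-0.2,[5.6,15.7,-0.6],-1.72],[-0.2,[5.6,15.7,-0.6],-1.72],[-0.2,[5.6,15.7,-0.6],-1.72],[-0.2,[5.6,15.7,-0.6],-1.72],[-0.2,[5.6,15.7,-0.6],-1.72]]' >/dev/null; python3 -m crank '[[-0.2,[0,0,0],-0.5],[-0.2,[0,0,0],-0.5],[-0.2,[0,0,0],-0.5],[-0.2,[0,0,0],-0.5],[-0.2,[0,0,0],-0.5]]'
python3 -c "
from h import *
im,d=vision.get_image('wrist');cv2.imwrite('pics/w6.png',im)"
```

```text
t: 14.42
ee_pos: [0.5808, -0.0799, 0.3086]
ee_rot: [3.141, -0.0, -2.947]
ft_force: [0.4, -0.3, -0.2]
opening: 0.0347
grip_force: 0.0
```

View pics/w6.png

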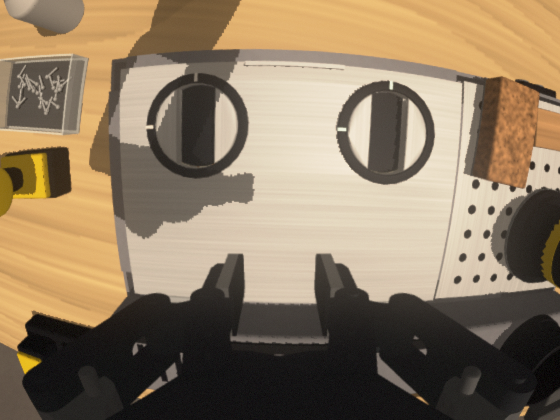

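The lid lies flat, both slots (198,125) and (387,132) stand at right angles to the edge, and nothing else has moved. Handing in.

```bash
python3 -c "
from plant import env
print(env.hand_in())"
```

```text
the job is handed in; nothing more can be done
None
```

The lid is shut on its rim, both cam latches are turned clockwise to their stops, nothing else was disturbed, and the job was handed in at about 14.5 s; the verdict was not shown.

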